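Free the stuck regulating valve and set the gauge

TASK

The T-handle of the regulating valve on the driver's desk is stuck: break it loose, then turn it clockwise until the needle of the big pressure gauge that lies face up on the desk rests in the green band, and let go of it. Do not let the needle run on into the red band, and leave the other things on the desk where they are.

Things in the scene. Friction and masses are not known exactly. Their poses are not given: they have to be found in the camera images.
- handle_hub (a point): The regulating valve: a green round housing (92 mm across, on a dark flange 124 mm across, top about 61 mm above the desk) fixed to the desk, with a steel T-handle on top that turns about a vertical axis through this point. The handle is a straight bar 150 mm long (75 mm each side of the axis), 22 mm wide and 32 mm tall, its underside 71 mm and its top 103 mm above the desk, with a hub of 42 mm diameter. This point is on the axis, at half the bar's height.
- handle_tip (a point): Point in the red-painted end of the T-handle's bar, 65 mm from the axis, at half the bar's height. The bar runs from here through the hub and equally far beyond.
- handle (a joint): Turn of the T-handle in rad: 0 at the start, growing clockwise from above, stop at 6.2. Stuck: about 0.8 N m (some 15 N at 52 mm from the axis, more if fast) breaks it loose. For the first 0.15 rad it is stiff and springs back, then it gives and jumps to 0.4 rad or more; to 0.8 it is uneven and may run ahead. Beyond 0.9 it turns freely (0.1 N m) and stays where left.
- gauge: The pressure gauge: round black case fixed to the desk, face up, 180 mm across, 67 mm high, white dial under a glass. Origin at the centre of its underside.
- needle_tip (a point): Tip of the gauge's black needle, 58 mm from the dial's centre (the needle pivots over the gauge's centre). The needle follows the T-handle: it turns clockwise by 0.65 rad for each rad that the handle turns clockwise, and back again. Where it stands at the start varies.
- target: The coloured marks on the dial, at a different place every time. Origin on the dial's centre, z up, x axis pointing from the centre to the middle of the green band. The green band (46 to 66 mm from the centre) reaches 0.12 rad to either side; the red band begins 0.35 rad further clockwise from the x axis and ends at 1.0 rad.
- radio: black handheld radio lying flat, 120 x 58 x 34 mm plus a 40 mm aerial; bystander. Origin at the centre of its underside.
- flashlight: yellow and black flashlight lying down, 150 mm long, 36 mm high; bystander. Origin at the centre of its underside.
- mug: white mug, 80 mm across, 90 mm high; bystander. Origin at the centre of its underside.
- spanner: steel spanner, 190 mm long; bystander. Origin at the centre of its underside.
- tin: red can, 70 mm across, 100 mm high; bystander. Origin at the centre of its underside.
- reverser_key: steel and black reverser key, 110 mm long, 30 mm high; bystander. Origin at the centre of its underside.
Not all that is in view belongs to the job. Of the things that look like the gauge, the larger one is meant.

How it is judged:
By the outcome, as a careful person would: the job done as asked, in the order asked, and still so for the second after the job is handed in, with the robot touching nothing.
It also fails if it takes over 53 s, if anything falls off the work surface, if the arm or the gripper's body presses on something with over 40 N, if the wrist force passes 120 N, or if a joint passes its speed limit or range.

ROBOT

A 6-joint arm with a two-finger parallel gripper is mounted at the origin on the work surface. World frame = base frame: x ahead of the robot, y to its left, z up, the work surface at z = 0. Lengths are in m, angles in rad, forces in N, time in s.
With the tool pointing down it reaches from about 0.35 to 0.775 m from the base axis. Payload 5.5 kg.
Tool frame: the origin (TCP) lies at the very end of the fingers, on their centre line; the grasp point (between the pads) lies 19 mm behind it; z points along the fingers, y is the direction in which the jaws open and shut (so a half turn about z gives the same grasp; the last joint's range is limited). The gripper opens to 85 mm and grips with 20 to 120 N. Pads are 22 mm wide; open, the fingers measure 114 mm over their backs; the gripper's body (76 mm by 85 mm) begins 54 mm behind the grasp point. The pads swing forward as they close: fully open they stand 13 mm farther back than shut.
Start: joints at [1.104, 0.313, 0.046, 1.304, 0, 1.431], TCP at [0.185, 0.545, 0.21] pointing down, gripper open.
Joint ranges: [-2.76, 2.76], [-0.86, 1.69], [-1.03, 1.26], [-2.2, 2.34], [-1.47, 1.5], [-3.14, 3.14]. Speed limits (rad/s): [2.57, 2.57, 3.14, 3.14, 3.14, 3.14].

INTERFACE

Orientations are given as a unit quaternion [w, x, y, z].
In Python, from workcell import get_state, vision, workorder, silhouettes, tip_of gives the robot as it stands.
- The arm moves only by the shell command python3 -m inch 'ROWS' [FORCE]. ROWS is JSON, a list of rows, each a list of 7 numbers: the shift along the tool's x, y, z in cm, then the turn, a rotation vector about the tool's x, y, z in degrees, then the finger opening in cm, from 0 to 8.54. In form: [[dx, dy, dz, rx, ry, rz, hand], ...]. A call has 1 to 5 rows; each row shifts and turns the commanded pose from where the row before left it, along the tool's axes as they then stand; what a row does not reach is not made up. A row lasts 1/10 s, in which the tool goes at most 50 mm and 8.59 degrees, less where a joint would pass 70% of its speed; a pose out of reach is approached as far as the arm can. A call with a gripper value outside its range is refused whole. The fingers move at their own pace and stop on an object; FORCE is the grip in N (left out, the last holds). Time passes only in rows, so rows that do not move let the fingers close. It gives the time, the measured TCP pose, the force and the opening at its end, in the units of the state.
- get_state(): the state, without advancing time (a new reading comes with each control period).
- vision.read_camera(name): name is "scene" or "top"; returns a dict with "pixels" (400x640x3 uint8, red, green, blue), "depth" (400x640 float32, m along the optical axis (not along the pixel's ray), 0 where there is no reading), "mtx" (3x3 intrinsics, pixels), "T" (4x4, takes a point from camera to world coordinates). Camera axes: x right, y up, looking along -z (the intrinsics and any distortion apply to the point x, -y, -z); pixel columns grow to the right and rows downward; lengths in m; the calibration is good to about 2 mm. A picture is of the moment at which its call begins.
- workorder.hand_in(): hands the job in, once; it reports no verdict.
Trained networks look in a picture, given as the dict that the camera call returned (one of the last four; its "shot" number tells which), for a name from the list of things; names that differ only in an ending like _2 or _b are one class to them, and where a whole thing is asked for, a point or a joint stands for the part that bears it (a point fixed in the world has none). Each returns a list of dicts, best first, with "confidence" (0 to 1); they miss things now and then, are a little off and sometimes report something else, mostly with a low value. They report only what shows in the picture. A call takes as long as a camera call. They do not tell look-alikes from the thing itself.
- silhouettes(picture, label): "mask" (400x640 bool, what is visible of it) and "location" ([column, row] in pixels, amid what is visible of it).
- tip_of(picture, label): "location" ([column, row] in pixels: a listed point, or the origin of a listed thing).
The state is a dict: "clock": time; "joint_pos": joint angles; "qvel": joint speeds; "tau": joint torques, N m; "tcp_pos": TCP position; "orientation": TCP orientation; "wrist_force": force on the tool from outside, world axes, zero at the start; "ft_torque": the same for the moment, N m; "finger_gap": finger opening in m.
Only numpy, scipy, OpenCV 4.12 (cv2) and the standard library are available. Lean on these libraries where they do the work, as an engineer would, in place of code of your own. Each camera call takes 0.05 s, during which the arm holds its last target.

## Working session

There is one attempt and no reset: what is moved stays moved. The work goes in short steps, Python scripts to look and compute and a shell command to move; the robot and the scene stay as the last step left them, time stands still between calls to the robot, and variables do not carry over. Pictures are saved under pics/ and viewed, and the job is handed in when it is done.

```bash
mkdir -p pics; ls
cat > h.py <<'E'
import numpy as np, cv2
from workcell import get_state, vision, workorder, silhouettes, tip_of
def ray(p,uv):
    K=p["mtx"];T=p["T"]
    d=np.array([(uv[0]-K[0,2])/K[0,0],-(uv[1]-K[1,2])/K[1,1],-1.0])
    return T[:3,3],T[:3,:3]@d
def at_z(p,uv,z):
    o,d=ray(p,uv);return o+d*(z-o[2])/d[2]
def at_depth(p,uv):
    o,d=ray(p,uv);u,v=int(round(uv[0])),int(round(uv[1]))
    return o+d*p["depth"][v,u]
def save(p,n):
    cv2.imwrite(n,cv2.cvtColor(p["pixels"],cv2.COLOR_RGB2BGR))
E
python3 - <<'E'
from h import *
for n in("top","scene"):
    p=vision.read_camera(n);save(p,f"pics/{n}0.png")
    print(n,p["T"].round(3).tolist(),p["mtx"].round(1).tolist(),[k for k in p])
    for l,z in(("handle_hub",.087),("handle_tip",.087),("gauge",0),("needle_tip",.06),("target",.06)):
        for r in tip_of(p,l)[:3]:
            print(l,round(r["confidence"],2),np.round(r["location"],1),at_z(p,r["location"],z).round(4),at_depth(p,r["location"]).round(4))
s=get_state();print(s)
E
```

```text
pics
top [[0.015, 0.987, -0.161, 0.4], [-1.0, 0.016, 0.004, 0.091], [0.007, 0.16, 0.987, 0.991], [0.0, 0.0, 0.0, 1.0]] [[361.4, 0.0, 319.2], [0.0, 361.4, 202.5], [0.0, 0.0, 1.0]] ['pixels', 'depth', 'mtx', 'T', 'shot']
handle_hub 0.6 [253.3 230.2] [0.474  0.2511 0.087 ] [0.4723 0.2476 0.1068]
handle_hub 0.38 [351.2 166.6] [0.6419 0.0064 0.087 ] [0.6556 0.0016 0.0361]
handle_tip 0.71 [249.7 205.2] [0.537 0.263 0.087] [0.5348 0.2603 0.1015]
gauge 0.96 [429.5 203.5] [ 0.5632 -0.2199 -0.    ] [ 0.5551 -0.2046  0.0489]
gauge 0.72 [393.4 287.8] [ 0.3327 -0.1153 -0.    ] [ 0.3352 -0.1075  0.0374]
needle_tip 0.38 [416.5 216.2] [ 0.5193 -0.1661  0.06  ] [ 0.5206 -0.1689  0.05  ]
needle_tip 0.36 [386.7 298.9] [ 0.3094 -0.0855  0.06  ] [ 0.307  -0.0902  0.0352]
scene [[-0.143, -0.843, 0.519, 1.148], [0.99, -0.128, 0.064, 0.147], [0.012, 0.522, 0.853, 1.067], [0.0, 0.0, 0.0, 1.0]] [[459.8, 0.0, 318.3], [0.0, 459.8, 199.9], [0.0, 0.0, 1.0]] ['pixels', 'depth', 'mtx', 'T', 'shot']
handle_hub 0.62 [391.8 183. ] [0.4735 0.252  0.087 ] [0.486  0.25   0.1052]
handle_tip 0.79 [397.4 201.8] [0.5279 0.26
[... 327 characters left out ...]
 0.509  -0.1728  0.0562]
{'clock': 0.6, 'joint_pos': array([ 1.10438963e+00,  3.13195322e-01,  4.61021901e-02,  1.30361135e+00,
       -4.70075534e-06,  1.43121187e+00]), 'qvel': array([-0.00116235, -0.00069103, -0.00020923,  0.00025884,  0.00036978,
        0.00085759]), 'tau': array([-1.03872462e-03, -4.80149245e+01,  2.98665333e+01,  3.15626376e-04,
       -3.87832802e-05,  1.08997577e-05]), 'tcp_pos': array([0.18461481, 0.5445978 , 0.21002674]), 'orientation': array([1.59454162e-05, 1.62684822e-01, 9.86678087e-01, 4.31283856e-05]), 'wrist_force': array([-0.25761132, -0.41251162,  0.71121187]), 'ft_torque': array([-0.00115855,  0.00051068, -0.00674862]), 'finger_gap': 0.08571896410034409}
```

View pics/top0.png

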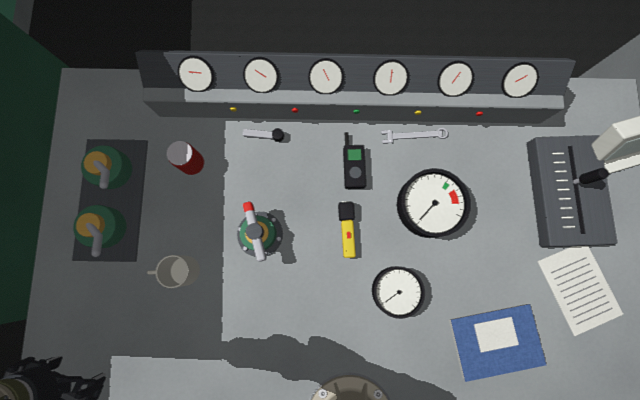

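Run:
```python
import cv2,numpy as np
a=cv2.imread("pics/top0.png")[150:330,350:480];b=cv2.imread("pics/scene0.png")[90:260,150:320]
c=cv2.imread("pics/top0.png")[170:290,190:310]
a=cv2.resize(a,None,fx=3.2,fy=3.2,interpolation=2);b=cv2.resize(b,None,fx=2.2,fy=2.2,interpolation=2)
c=cv2.resize(c,None,fx=1.6,fy=1.6)
o=np.zeros((600,800,3),np.uint8);o[:576,:416]=a;o[:374,420:794]=b;o[380:572,420:612]=c
cv2.imwrite("pics/crop0.png",o)
```

```text
(no output)
```

View pics/crop0.png

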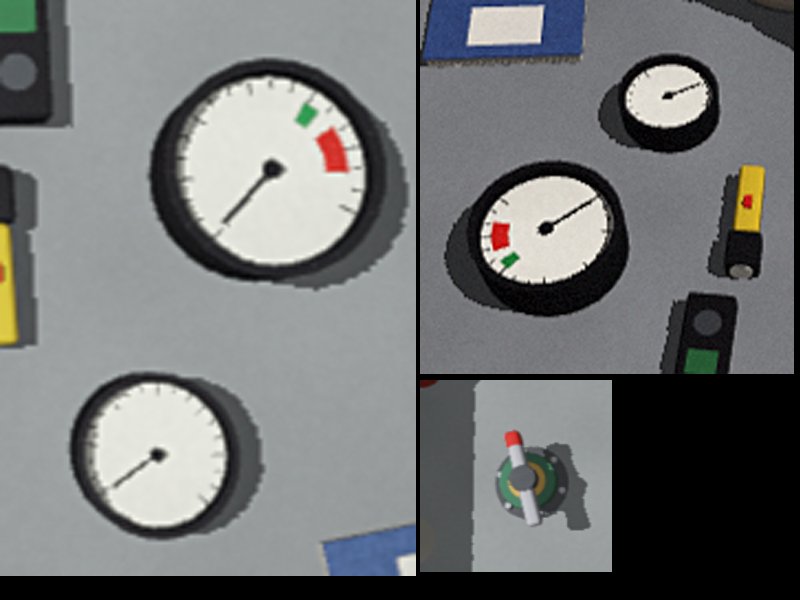

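View pics/scene0.png

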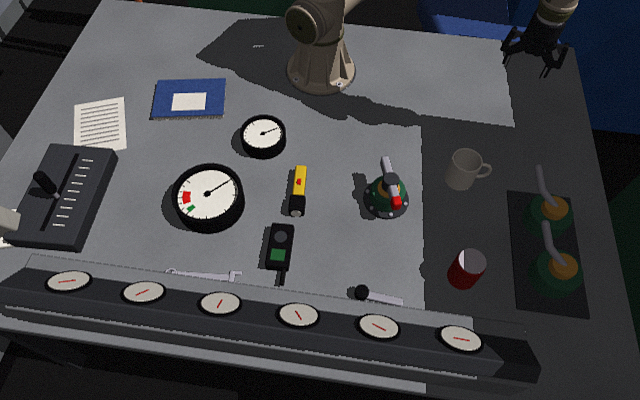

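The large gauge at top px (434,203) carries the green and red bands. The one at (399,291) is smaller and plain, so it is the look-alike. The crop confirms this. The T-handle is at (254,231), with its red end at (248,207). The lever valves at (100,165) and (95,228) are not T-handles. Next I measure the dial angles and the bar.

```bash
cat >> h.py <<'E'
C0=None
def gauge_angles(p,verbose=True):
    """needle angle, green angle, red range (world ccw, rad) by colour on the plane z=ZD"""
    ZD=0.058
    a=p["pixels"].astype(int)
    hh,ww=a.shape[:2]
    uu,vv=np.meshgrid(np.arange(ww),np.arange(hh))
    K=p["mtx"];R=p["T"][:3,:3];o=p["T"][:3,3]
    d=np.stack([(uu-K[0,2])/K[0,0],-(vv-K[1,2])/K[1,1],-np.ones_like(uu,float)],-1)@R.T
    P=o+d*((ZD-o[2])/d[...,2])[...,None]
    r,g,b=a[...,0],a[...,1],a[...,2]
    near=np.hypot(P[...,0]-0.555,P[...,1]+0.213)<0.09
    white=near&(a.min(-1)>140)
    # dial centre: ellipse/circle hull of white
    n,lab,st,_=cv2.connectedComponentsWithStats(white.astype(np.uint8))
    k=1+np.argmax(st[1:,4]);pts=P[lab==k][:,:2].astype(np.float32)
    (cx,cy),rad=cv2.minEnclosingCircle(pts)
    hull=cv2.convexHull(pts)[:,0]; 
    A=np.c_[2*hull,np.ones(len(hull))];s=np.linalg.lstsq(A,(hull**2).sum(1),rcond=None)[0]
    c=s[:2]
    q=P[...,:2]-c;rr=np.hypot(q[...,0],q[...,1]);th=np.arctan2(q[...,1],q[...,0])
    on=rr<0.068
    green=on&(g-r>40)&(g-b>20)&(rr>.03);red=on&(r-g>60)&(rr>.03)
    ga=th[green];ra=th[red]
    m=lambda t:np.angle(np.exp(1j*t).mean())
    gm=m(ga);dg=np.angle(np.exp(1j*(ga-gm)));rm=m(ra);dr=np.angle(np.exp(1j*(ra-rm)))
    sec=(a.max(-1)<130)&(rr>.018)&(rr<.05)&near
    # strongest dark direction, weighted
    w=np.clip(170-a.max(-1),0,None)*((rr>.015)&(rr<.044)&~green&~red)
    bins=np.linspace(-np.pi,np.pi,721);hst=np.histogram(th,bins,weights=w)[0]
    hst=np.convolve(np.r_[hst[-10:],hst,hst[:10]],np.ones(21),"valid");t0=bins[np.argmax(hst)]
    sel=np.abs(np.angle(np.exp(1j*(th-t0))))<.3
    na=np.angle((w*sel*np.exp(1j*th)*rr).sum())
    cw=lambda x:(na-x)%(2*np.pi)
    # hub of needle
    if verbose: print("c",c.round(4),"hullR",np.sqrt(s[2]+c@c).round(4),"green",gm.round(3),dg.min().round(2),dg.max().round(2),"ng",len(ga),"redmid",rm.round(3),dr.min().round(2),dr.max().round(2),"red cw of green",((gm-rm)%(2*np.pi)).round(3),"needle",na.round(3),"to go needle",cw(gm).round(3),"handle",(cw(gm)/.65).round(3))
    return na,gm
def bar(p,c=(0.474,0.251)):
    a=p["pixels"].astype(int);hh,ww=a.shape[:2]
    uu,vv=np.meshgrid(np.arange(ww),np.arange(hh));K=p["mtx"];R=p["T"][:3,:3];o=p["T"][:3,3]
    d=np.stack([(uu-K[0,2])/K[0,0],-(vv-K[1,2])/K[1,1],-np.ones_like(uu,float)],-1)@R.T
    P=o+d*p["depth"][...,None]
    m=(np.hypot(P[...,0]-c[0],P[...,1]-c[1])<.085)&(P[...,2]>.085)&(P[...,2]<.115)
    q=P[m][:,:2].astype(np.float32)
    (cx,cy),(w,h),_=cv2.minAreaRect(q);v=np.linalg.svd(q-q.mean(0))[2][0]
    red=m&(a[...,0]-a[...,1]>60);t=P[red][:,:2].mean(0)
    if v@(t-[cx,cy])<0:v=-v
    print("bar ctr",round(cx,4),round(cy,4),"size",round(w,3),round(h,3),"ang",np.arctan2(v[1],v[0]).round(3),"red",t.round(4),"z",np.median(P[m][:,2]).round(4))
E
python3 - <<'E'
from h import *
for n in("top","scene"):
    p=vision.read_camera(n);print(n);gauge_angles(p);bar(p)
E
```

```text
top
c [ 0.5563 -0.2158] hullR 0.0754 green -0.557 -0.11 0.1 ng 30 redmid -1.272 -0.31 0.33 red cw of green 0.715 needle 2.377 to go needle 2.933 handle 4.513
bar ctr 0.4719 0.2467 size 0.151 0.04 ang 0.292 red [0.5318 0.2657] z 0.1033
scene
c [ 0.5586 -0.2184] hullR 0.0737 green -0.53 -0.12 0.11 ng 34 redmid -1.224 -0.35 0.34 red cw of green 0.694 needle 2.369 to go needle 2.898 handle 4.459
bar ctr 0.4722 0.2467 size 0.152 0.04 ang 0.289 red [0.5355 0.2652] z 0.1038
```

```bash
python3 -m inch '[[0,0,0,0,0,-6.3,0],[0,0,0,0,0,-6.2,0],[0,0,0,0,0,-6.2,0],[-3,-2.2,0,0,0,0,0],[-3,-2.2,0,0,0,0,0]]' 60
```

```text
clock: 1.2
tcp_pos: [0.2446, 0.5006, 0.21]
orientation: [0.0, -0.001, 1.0, 0.0]
wrist_force: [0.8, 0.4, -0.3]
finger_gap: 0.012
```

```bash
python3 -m inch '[[-4,-3,0,0,0,0,0],[-4,-3,0,0,0,0,0],[-4,-3,0,0,0,0,0],[-4,-3,0,0,0,0,0],[-4,-3,0,0,0,0,0]]' && python3 -m inch '[[-4,-3,0,0,0,0,0],[-2.5,-1.5,0,0,0,0,0],[0,0,4,0,0,0,0],[0,0,4,0,0,0,0],[0,0,3,0,0,0,0]]'
```

```text
clock: 1.7
tcp_pos: [0.446, 0.3491, 0.2103]
orientation: [0.0, 0.0, 1.0, 0.0]
wrist_force: [0.4, -0.5, 1.0]
finger_gap: -0.0001
clock: 2.2
tcp_pos: [0.5091, 0.3046, 0.0977]
orientation: [-0.001, 0.001, 1.0, -0.0]
wrist_force: [-0.1, 0.3, -0.1]
finger_gap: 0.0003
```

```bash
python3 -m inch '[[0,0,1,0,0,0,0],[0,0,1,0,0,0,0],[0,0,0,0,0,0,0]]'
python3 - <<'E'
from h import *
p=vision.read_camera("top");save(p,"pics/top1.png")
q=vision.read_camera("scene");save(q,"pics/scene1.png")
o=np.hstack([cv2.resize(cv2.imread("pics/top1.png")[160:300,180:320],None,fx=2.8,fy=2.8),cv2.resize(cv2.imread("pics/scene1.png")[120:260,310:450],None,fx=2.8,fy=2.8)]);cv2.imwrite("pics/c1.png",o)
E
```

```text
clock: 2.5
tcp_pos: [0.5095, 0.3056, 0.0799]
orientation: [-0.0, 0.0, 1.0, -0.0]
wrist_force: [0.1, 0.3, -0.0]
finger_gap: -0.0
```

View pics/c1.png

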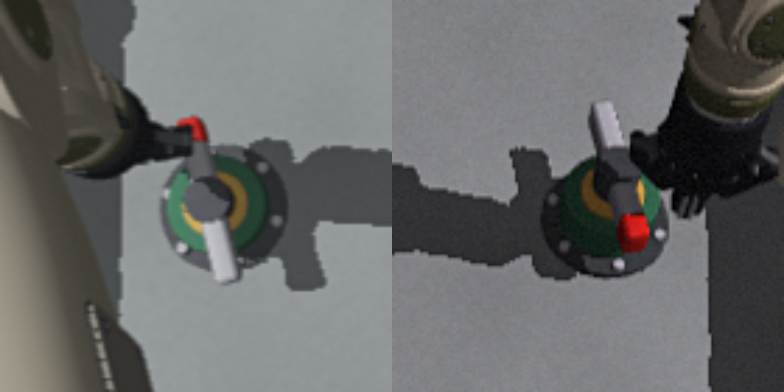

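The closed fingers are clear of the bar, on the anticlockwise side of its red end (left panel about (195,140)). Now I push clockwise, gently.

```bash
python3 -m inch '[[-0.14,-0.48,0,0,0,0,0],[-0.14,-0.48,0,0,0,0,0],[-0.14,-0.48,0,0,0,0,0],[-0.06,-0.2,0,0,0,0,0],[-0.06,-0.2,0,0,0,0,0]]'
```

```text
clock: 3.1
tcp_pos: [0.5151, 0.2867, 0.0802]
orientation: [0.0, 0.0, 1.0, 0.0]
wrist_force: [-0.3, -0.4, 1.0]
finger_gap: 0.0001
```

```bash
python3 -m inch '[[-0.06,-0.2,0,0,0,0,0],[-0.06,-0.2,0,0,0,0,0],[-0.06,-0.2,0,0,0,0,0],[-0.06,-0.2,0,0,0,0,0],[0,0,0,0,0,0,0]]'
```

```text
clock: 3.6
tcp_pos: [0.5174, 0.2792, 0.08]
orientation: [0.0, 0.0, 1.0, 0.0]
wrist_force: [-0.3, 2.0, -0.5]
finger_gap: 0.0002
```

```bash
python3 -m inch '[[-0.05,-0.2,0,0,0,0,0],[-0.05,-0.2,0,0,0,0,0],[-0.05,-0.2,0,0,0,0,0],[0,0,0,0,0,0,0]]'
```

```text
clock: 4.0
tcp_pos: [0.5189, 0.2752, 0.08]
orientation: [0.0, -0.0, 1.0, 0.002]
wrist_force: [1.5, 8.0, -1.3]
finger_gap: 0.0002
```

```bash
python3 -m inch '[[-0.04,-0.2,0,0,0,0,0],[-0.04,-0.2,0,0,0,0,0],[-0.04,-0.2,0,0,0,0,0],[0,0,0,0,0,0,0]]'
```

```text
clock: 4.4
tcp_pos: [0.5206, 0.2691, 0.0802]
orientation: [0.001, -0.001, 1.0, 0.002]
wrist_force: [2.1, 4.6, -1.2]
finger_gap: 0.0
```

Run:
```python
from h import *
p=vision.read_camera("top");gauge_angles(p);bar(p)
```

```text
c [ 0.5562 -0.2158] hullR 0.0754 green -0.556 -0.11 0.1 ng 30 redmid -1.271 -0.31 0.33 red cw of green 0.715 needle 2.253 to go needle 2.809 handle 4.322
bar ctr 0.4576 0.2433 size 0.12 0.04 ang -3.036 red [nan nan] z 0.1034h.py:59: RuntimeWarning: Mean of empty slice.
  red=m&(a[...,0]-a[...,1]>60);t=P[red][:,:2].mean(0)
  ret = um.true_divide(
```

```bash
python3 -m inch '[[-0.03,-0.2,0,0,0,0,0],[-0.03,-0.2,0,0,0,0,0],[-0.02,-0.2,0,0,0,0,0],[-0.02,-0.2,0,0,0,0,0],[0,0,0,0,0,0,0]]'
python3 - <<'E'
from h import *
p=vision.read_camera("top");gauge_angles(p)
E
```

```text
clock: 4.95
tcp_pos: [0.522, 0.2593, 0.0803]
orientation: [0.001, 0.0, 1.0, 0.0]
wrist_force: [2.7, 2.8, -0.3]
finger_gap: 0.0003
c [ 0.5562 -0.2158] hullR 0.0754 green -0.556 -0.11 0.1 ng 30 redmid -1.271 -0.31 0.33 red cw of green 0.715 needle 2.127 to go needle 2.683 handle 4.128
```

```bash
python3 -m inch '[[-0.15,-0.35,0,0,0,0,0],[-0.1,-0.35,0,0,0,0,0],[-0.02,-0.35,0,0,0,0,0],[0,-0.35,0,0,0,0,0],[0.02,-0.35,0,0,0,0,0]]'
python3 - <<'E'
from h import *
p=vision.read_camera("top");gauge_angles(p)
E
```

```text
clock: 5.5
tcp_pos: [0.5234, 0.2408, 0.0799]
orientation: [-0.0, 0.0, 1.0, -0.0]
wrist_force: [-0.2, 2.0, -0.7]
finger_gap: -0.0002
c [ 0.5562 -0.2158] hullR 0.0754 green -0.556 -0.11 0.1 ng 30 redmid -1.271 -0.31 0.33 red cw of green 0.715 needle 1.875 to go needle 2.431 handle 3.741
```

```bash
cat >> h.py <<'E'
def plan(step,n=5,r=.053):
    s=get_state()["tcp_pos"];q=s[:2]-[0.472,0.247];f=np.arctan2(q[1],q[0]);print("finger r",np.hypot(*q).round(4),"phi",f.round(3),"z",s[2].round(3))
    c=q
    for i in range(1,n+1):
        t=r*np.array([np.cos(f-i*step),np.sin(f-i*step)]);d=(t-c)*100;print([round(-d[0],2),round(d[1],2)],end=" ");c=t
    print()
E
python3 -m inch '[[0.1,-0.53,0,0,0,0,0],[0.14,-0.51,0,0,0,0,0],[0.19,-0.49,0,0,0,0,0],[0.24,-0.47,0,0,0,0,0],[0.29,-0.45,0,0,0,0,0]]'
python3 - <<'E'
from h import *
p=vision.read_camera("top");gauge_angles(p);plan(.14)
E
```

```text
clock: 6.05
tcp_pos: [0.5141, 0.2167, 0.0803]
orientation: [0.0, 0.0, 1.0, 0.0]
wrist_force: [0.8, 2.1, 1.0]
finger_gap: -0.0001
c [ 0.5565 -0.216 ] hullR 0.0752 green -0.555 -0.11 0.1 ng 30 redmid -1.275 -0.31 0.33 red cw of green 0.72 needle 1.57 to go needle 2.125 handle 3.27
finger r 0.0517 phi -0.644 z 0.08
[np.float64(0.38), np.float64(-0.64)] [np.float64(0.56), np.float64(-0.49)] [np.float64(0.62), np.float64(-0.4)] [np.float64(0.67), np.float64(-0.31)] [np.float64(0.71), np.float64(-0.22)]
```

```bash
python3 -m inch '[[0.38,-0.64,0,0,0,0,0],[0.56,-0.49,0,0,0,0,0],[0.62,-0.4,0,0,0,0,0],[0.67,-0.31,0,0,0,0,0],[0.71,-0.22,0,0,0,0,0]]'
python3 - <<'E'
from h import *
p=vision.read_camera("top");gauge_angles(p);plan(.14)
E
```

```text
clock: 6.6
tcp_pos: [0.4844, 0.1961, 0.0803]
orientation: [0.001, 0.0, 1.0, -0.0]
wrist_force: [4.0, 1.2, 2.5]
finger_gap: -0.0004
c [ 0.5567 -0.216 ] hullR 0.0751 green -0.558 -0.11 0.1 ng 30 redmid -1.279 -0.31 0.33 red cw of green 0.721 needle 1.13 to go needle 1.688 handle 2.597
finger r 0.0524 phi -1.364 z 0.08
[np.float64(0.72), np.float64(-0.16)] [np.float64(0.74), np.float64(0.0)] [np.float64(0.73), np.float64(0.11)] [np.float64(0.71), np.float64(0.21)] [np.float64(0.68), np.float64(0.3)]
```

```bash
python3 -m inch '[[0.72,-0.14,0,0,0,0,0],[0.74,0,0,0,0,0,0],[0.73,0.11,0,0,0,0,0],[0.71,0.21,0,0,0,0,0],[0.68,0.3,0,0,0,0,0]]'
python3 - <<'E'
from h import *
p=vision.read_camera("top");gauge_angles(p);plan(.14)
E
```

```text
clock: 7.15
tcp_pos: [0.4481, 0.2013, 0.0801]
orientation: [0.0, 0.0, 1.0, -0.0]
wrist_force: [3.1, -0.8, 1.6]
finger_gap: -0.0001
c [ 0.5563 -0.2158] hullR 0.0754 green -0.557 -0.11 0.1 ng 30 redmid -1.272 -0.31 0.33 red cw of green 0.715 needle 0.622 to go needle 1.179 handle 1.814
finger r 0.0522 phi -2.084 z 0.08
[np.float64(0.66), np.float64(0.33)] [np.float64(0.56), np.float64(0.49)] [np.float64(0.48), np.float64(0.56)] [np.float64(0.4), np.float64(0.63)] [np.float64(0.31), np.float64(0.67)]
```

```bash
python3 -m inch '[[0.66,0.33,0,0,0,0,0],[0.56,0.49,0,0,0,0,0],[0.48,0.56,0,0,0,0,0],[0.4,0.63,0,0,0,0,0],[0.31,0.67,0,0,0,0,0]]'
python3 - <<'E'
from h import *
p=vision.read_camera("top");gauge_angles(p);plan(.12)
E
```

```text
clock: 7.7
tcp_pos: [0.4236, 0.2283, 0.0797]
orientation: [-0.001, 0.0, 1.0, -0.0]
wrist_force: [1.4, -2.3, -0.4]
finger_gap: 0.0
c [ 0.5563 -0.2158] hullR 0.0754 green -0.557 -0.11 0.1 ng 30 redmid -1.272 -0.31 0.33 red cw of green 0.715 needle 0.197 to go needle 0.754 handle 1.16
finger r 0.0521 phi -2.795 z 0.08
[np.float64(0.27), np.float64(0.58)] [np.float64(0.11), np.float64(0.63)] [np.float64(0.03), np.float64(0.63)] [np.float64(-0.05), np.float64(0.63)] [np.float64(-0.12), np.float64(0.62)]
```

```bash
python3 -m inch '[[0.27,0.58,0,0,0,0,0],[0.11,0.63,0,0,0,0,0],[0.03,0.63,0,0,0,0,0],[-0.05,0.63,0,0,0,0,0],[-0.12,0.62,0,0,0,0,0]]'
python3 - <<'E'
from h import *
p=vision.read_camera("top");gauge_angles(p);plan(.08)
E
```

```text
clock: 8.25
tcp_pos: [0.4217, 0.2594, 0.0798]
orientation: [-0.001, 0.0, 1.0, -0.0]
wrist_force: [-0.7, -3.8, 0.3]
finger_gap: 0.0003
c [ 0.5562 -0.2158] hullR 0.0754 green -0.556 -0.11 0.1 ng 30 redmid -1.271 -0.31 0.33 red cw of green 0.715 needle -0.268 to go needle 0.288 handle 0.442
finger r 0.0517 phi 2.879 z 0.08
[np.float64(0.0), np.float64(0.44)] [np.float64(-0.16), np.float64(0.39)] [np.float64(-0.19), np.float64(0.38)] [np.float64(-0.22), np.float64(0.36)] [np.float64(-0.25), np.float64(0.34)]
```

```bash
python3 -m inch '[[-0.05,0.4,0,0,0,0,0],[-0.15,0.35,0,0,0,0,0],[-0.17,0.33,0,0,0,0,0],[0,0,0,0,0,0,0],[0,0,0,0,0,0,0]]'
python3 - <<'E'
from h import *
p=vision.read_camera("top");gauge_angles(p);plan(.05)
q=vision.read_camera("scene");gauge_angles(q)
E
```

```text
clock: 8.8
tcp_pos: [0.4262, 0.2703, 0.0801]
orientation: [0.0, 0.0, 1.0, 0.001]
wrist_force: [-0.0, -0.4, 1.2]
finger_gap: 0.0003
c [ 0.5562 -0.2158] hullR 0.0754 green -0.57 -0.09 0.09 ng 26 redmid -1.271 -0.31 0.33 red cw of green 0.7 needle -0.444 to go needle 0.126 handle 0.194
finger r 0.0514 phi 2.673 z 0.08
[np.float64(0.02), np.float64(0.31)] [np.float64(-0.14), np.float64(0.23)] [np.float64(-0.15), np.float64(0.22)] [np.float64(-0.16), np.float64(0.21)] [np.float64(-0.17), np.float64(0.2)] 
c [ 0.5587 -0.2183] hullR 0.0737 green -0.561 -0.09 0.09 ng 25 redmid -1.225 -0.35 0.34 red cw of green 0.664 needle -0.437 to go needle 0.124 handle 0.191
```

```bash
python3 -m inch '[[-0.06,0.28,0,0,0,0,0],[-0.13,0.23,0,0,0,0,0],[-0.14,0.2,0,0,0,0,0],[0,0,0,0,0,0,0],[0,0,0,0,0,0,0]]'
python3 - <<'E'
from h import *
p=vision.read_camera("top");gauge_angles(p);plan(.02)
q=vision.read_camera("scene");gauge_angles(q)
save(p,"pics/top2.png");save(q,"pics/scene2.png")
o=np.hstack([cv2.resize(cv2.imread("pics/top2.png")[160:250,390:480],None,fx=4.3,fy=4.3,interpolation=2),cv2.resize(cv2.imread("pics/scene2.png")[155:245,165:255],None,fx=4.3,fy=4.3,interpolation=2)]);cv2.imwrite("pics/c2.png",o)
E
```

```text
clock: 9.4
tcp_pos: [0.4294, 0.2772, 0.08]
orientation: [0.0, 0.0, 1.0, 0.0]
wrist_force: [-0.1, -0.4, 1.6]
finger_gap: 0.0002
c [ 0.5562 -0.2158] hullR 0.0754 green -0.565 -0.1 0.11 ng 22 redmid -1.271 -0.31 0.33 red cw of green 0.706 needle -0.522 to go needle 0.043 handle 0.066
finger r 0.0522 phi 2.526 z 0.08
[np.float64(0.0), np.float64(0.13)] [np.float64(-0.06), np.float64(0.08)] [np.float64(-0.07), np.float64(0.08)] [np.float64(-0.07), np.float64(0.08)] [np.float64(-0.07), np.float64(0.08)] 
c [ 0.5587 -0.2183] hullR 0.0737 green -0.533 -0.11 0.11 ng 25 redmid -1.226 -0.35 0.34 red cw of green 0.693 needle -0.518 to go needle 0.015 handle 0.023
```

View pics/c2.png

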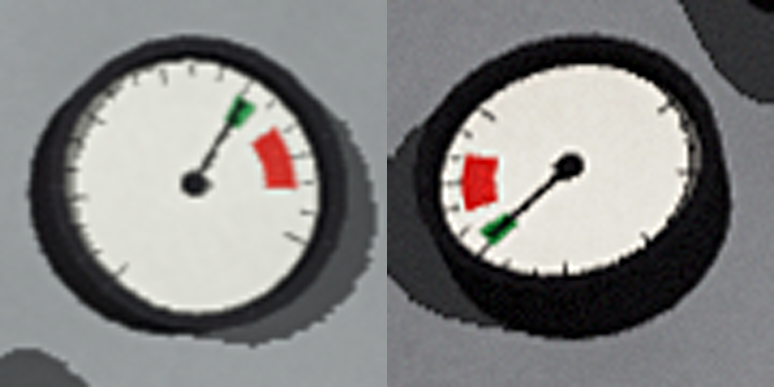

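Both views show the needle tip inside the green band: top crop about (240,105), scene crop about (497,230). It is 0.02–0.04 rad short of the middle. Now I back the fingers off and lift.

```bash
python3 -m inch '[[0.3,-0.5,0,0,0,0,0],[0.6,-1,0,0,0,0,0],[0,0,-2,0,0,0,0],[0,0,-4,0,0,0,0],[0,0,-4,0,0,0,0]]'; python3 -m inch '[[0,0,-3,0,0,0,0],[0,0,-2,0,0,0,0],[0,0,0,0,0,0,0],[0,0,0,0,0,0,0]]';python3 - <<'E'
from h import *
p=vision.read_camera("top");na,_=gauge_angles(p)
q=vision.read_camera("scene");nb,_=gauge_angles(q)
print("needle vs initial green (cw to go): top",na+.557,"scene",nb+.53)
save(p,"pics/top3.png");save(q,"pics/scene3.png")
o=np.vstack([cv2.imread("pics/top3.png")[50:350,40:640],cv2.imread("pics/scene3.png")[50:350,40:640]]);cv2.imwrite("pics/c3.png",o)
E
```

```text
clock: 10.0
tcp_pos: [0.4186, 0.2607, 0.1803]
orientation: [-0.001, 0.0, 1.0, -0.0]
wrist_force: [0.3, 0.5, 0.6]
finger_gap: 0.0001
clock: 10.4
tcp_pos: [0.4199, 0.2614, 0.2297]
orientation: [0.0, 0.0, 1.0, 0.0]
wrist_force: [-0.1, -0.2, 0.3]
finger_gap: -0.0002
c [ 0.5562 -0.2158] hullR 0.0754 green -0.565 -0.1 0.11 ng 22 redmid -1.271 -0.31 0.33 red cw of green 0.706 needle -0.522 to go needle 0.043 handle 0.066
c [ 0.5588 -0.2183] hullR 0.0737 green -0.534 -0.11 0.11 ng 25 redmid -1.231 -0.35 0.34 red cw of green 0.697 needle -0.521 to go needle 0.014 handle 0.021
needle vs initial green (cw to go): top 0.03513298152448496 scene 0.00948892978129845
```

View pics/c3.png

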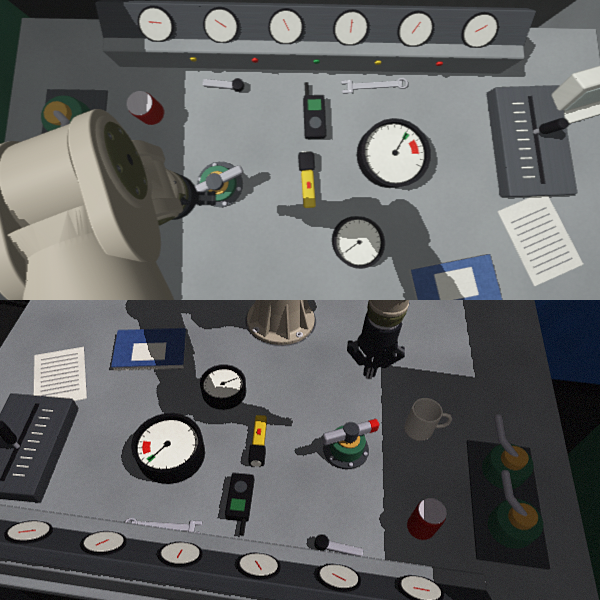

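The needle holds in the green band, the gripper is raised clear of the handle, and the other things are where they were.

```bash
python3 -c "
from workcell import workorder
print(workorder.hand_in())"
```

```text
the job is handed in; nothing more can be done
None
```

The needle of the big gauge rests in the green band. The handle is released, and the job is handed in at about 10.5 s of the 53 s allowed.

I pushed the red end of the T-handle clockwise with closed fingers. It came loose at roughly 8 N in the readings I took between moves, which is lower than the 15 N stated. I then turned it about 4.5 rad, checking the needle after each push, and backed off and lifted clear.

- **Needle:** after letting go it did not move. The top camera puts it 0.035 rad short of the green middle and the scene camera 0.010 rad short, against a band of ±0.12 rad. The two cameras disagree by about 0.025 rad. It never came near the red.
- **Forces:** the wrist force I read stayed below 10 N.
- **Other things on the desk:** in the last pictures, judged by eye, everything in view looked unmoved. The arm hid the mug in the top view, so I checked it only in the scene view.
- **Failed check:** my measurement of the handle's angle from the depth image failed once when the arm hid the bar. After that I used the needle alone.

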